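# Put the drilled marking templates away on the pin stand

## Task

Put the three marking templates that have two holes away on the pin stand, one at a time, each threaded over both pins and lying flat: the longest at the bottom, the middle one next, the shortest on top. Then stand the steel weight upright on the top template, centred between the pins. Leave the template without holes and the black tape measure where they lie.

Things in the scene. Friction and masses are not known exactly. Their poses are not given: they have to be found in the camera images.
- long_mid (a point): The longest template, square ends: 170 mm long. 10 mm plywood template, 44 mm wide (along its own x), with two 14 mm through holes on its centre line, 70 mm apart (35 mm either side of the centre, along its own y, its length). Lies flat. The point is its centre, half-way up (5 mm over its underside), z up.
- middle_mid (a point): The middle template, rounded ends: 140 mm long over all. 10 mm plywood template, 44 mm wide (along its own x), with two 14 mm through holes on its centre line, 70 mm apart (35 mm either side of the centre, along its own y, its length). Lies flat. The point is its centre, half-way up (5 mm over its underside), z up.
- short_mid (a point): The shortest template, square ends: 110 mm long. 10 mm plywood template, 44 mm wide (along its own x), with two 14 mm through holes on its centre line, 70 mm apart (35 mm either side of the centre, along its own y, its length). Lies flat. The point is its centre, half-way up (5 mm over its underside), z up.
- weight_mid (a point): Steel weight: plain bright upright cylinder, 43 mm across, 36 mm high, about 0.4 kg. The point is its centre, half-way up (18 mm over its underside).
- stand_top (a point): The pin stand, fixed to the table: dark wooden base, 36 mm wide (own x), 120 mm long (own y), 12 mm high, with two upright steel pins, 8 mm across, on its centre line 35 mm either side of the centre along its own y. The pins stand 50 mm out of the base: straight for 41 mm, then tapering to a 2.4 mm tip. The point is the centre of the base's top face, between the feet of the pins, 12 mm over the table; z up.
- blank_mid (a point): A plywood template without holes: 140 mm long (own y), 44 mm wide, 10 mm thick, rounded ends, loose. Not wanted: leave it. The point is its centre, 5 mm up.
- tape_mid (a point): Black plastic tape measure: a disc 60 mm across, 22 mm high, loose. Not wanted: leave it. The point is its centre, 11 mm up.
- pen_tray: Grey open tray with pens, fixed to the table, 60 mm (own x) by 150 mm (own y), 22 mm high. Only to be avoided. Origin: centre of its underside.
Things that resemble listed ones, but are neither listed nor needed, are in the scene too. Leave any pink look-alike of the part that bears short_mid alone.

How it is judged:
On the way, in this order (a step that is already met when the one before it is completed fails the run):
1. the longest template lies flat on the base of the stand, over both pins (horizontal distance between long_mid and stand_top below 0.006 m and z of long_mid in the frame of stand_top between 0.002 and 0.008 m and angle between long_mid's own z axis and vertical below 0.06 rad and angle between the y axis of long_mid and the y axis of stand_top, either way round below 0.15 rad), for 0.2 s.
2. the middle template lies flat on it, over both pins (all of step 1 and horizontal distance between middle_mid and stand_top below 0.006 m and z of middle_mid in the frame of stand_top between 0.012 and 0.018 m and angle between middle_mid's own z axis and vertical below 0.06 rad and angle between the y axis of middle_mid and the y axis of stand_top, either way round below 0.15 rad), for 0.2 s.
3. the shortest template lies flat on those, over both pins (all of step 2 and horizontal distance between short_mid and stand_top below 0.006 m and z of short_mid in the frame of stand_top between 0.022 and 0.028 m and angle between short_mid's own z axis and vertical below 0.06 rad and angle between the y axis of short_mid and the y axis of stand_top, either way round below 0.15 rad), for 0.2 s.
4. the weight stands on the top template (all of step 3 and horizontal distance between weight_mid and stand_top below 0.012 m and z of weight_mid in the frame of stand_top between 0.044 and 0.052 m and angle between weight_mid's own z axis and vertical below 0.1 rad), for 0.2 s.
At the end, for the whole second after the job is handed in: The drilled templates lie flat over both pins, from the bottom longest, middle, shortest, tight on each other (height 3 mm, sideways 6 mm, tilt 0.06 rad). The weight stands upright on top within 12 mm of the centre. All released and at rest (all of step 4 and linear speed of each of long, middle, short, weight below 0.01 m/s); the robot touches nothing.
It fails at once if the template without holes is moved more than 30 mm (distance of blank_mid from where it was at the start of the episode above 0.03 m).
It fails at once if the tape measure is moved more than 30 mm (distance of tape_mid from where it was at the start of the episode above 0.03 m).
It also fails if it takes over 134 s, if anything falls off the work surface, if the arm or the gripper's body presses on something with over 40 N, if the wrist force passes 120 N, or if a joint passes its speed limit or range.

## Robot

A 6-joint arm with a two-finger parallel gripper is mounted at the origin on the work surface. World frame = base frame: x ahead of the robot, y to its left, z up, the work surface at z = 0. Lengths are in m, angles in rad, forces in N, time in s.
With the tool pointing down it reaches from about 0.4 to 0.925 m from the base axis. Payload 3.4 kg.
Tool frame: the origin (TCP) lies between the finger pads; the fingertips stand 17 mm ahead of it and the grasp point (between the pads) lies 2 mm behind it; z points along the fingers, y is the line along which they close (so a half turn about z gives the same grasp; the last joint's range is limited). The gripper opens to 85 mm and grips with 20 to 120 N. Pads are 22 mm wide; open, the fingers measure 114 mm over their backs; the gripper's body (76 mm by 85 mm) begins 54 mm behind the grasp point. The pads swing forward as they close: fully open they stand 13 mm farther back than shut.
Start: joints at [-0.073, 0.307, 1.506, -0, 1.328, -0.073], TCP at [0.575, -0, 0.248] pointing down, gripper open.
Joint ranges: [-3.12, 3.12], [-1.05, 2.28], [0.14, 2.33], [-1.42, 4.57], [0.1, 2.73], [-2.68, 2.68]. Speed limits (rad/s): [2.57, 2.57, 3.14, 3.14, 3.14, 3.14].

## Interface

Orientations are given as a rotation vector (axis times angle).
In Python, from station import bot gives the robot as it stands. Calls block until the motion is done:
- bot.movep(position, orientation): joint-space move of the TCP to a pose.
- bot.servo_line(position, rot=None, vel=0.15, contact_N=None): straight line of the TCP; rot=None keeps the orientation; vel is the mean speed in m/s. With contact_N (N) it stops when the force on the tool has changed by that much, and returns True; else False.
- bot.movej(angles): joint-space move.
- bot.open_gripper() and bot.grasp(): open the fingers fully, or close them until they stop; the grip force is fixed at half the most.
- bot.dwell(seconds).
- bot.solve_ik(position, orientation): joint angles nearest the present ones, or None.
- bot.snapshot(name): name is "scene" or "side" or "wrist"; returns a dict with "color" (384x512x3 uint8, blue, green, red), "fx", "fy", "cx", "cy" (pixels), "k1" (the pictures are not rectified: a ray, as slopes to the right and down, at radius r is drawn at 1 + k1 r^2 times it, then the intrinsics apply), "origin" and "orientation" of the camera in the world; the wrist camera has in their place "hand_eye" (4x4, takes a point from camera to tool coordinates, whose origin is the TCP and whose axes are the flange's). Camera axes: x right, y down, z forward; pixel columns grow to the right and rows downward; lengths in m; the calibration is good to about 2 mm. A picture is of the moment at which its call begins: read the wrist's pose just before it. There is no depth.
A pose or a line that the arm cannot do raises bot.PlanningError and nothing moves.
- bot.finish_job(): hands the job in; it is judged then, once.
Readings, each from a call of its own:
- bot.current_clock(): time.
- bot.current_joint_positions(): joint angles.
- bot.current_joint_vel(): joint speeds.
- bot.current_effort(): joint torques, N m.
- bot.current_tcp_pos(): TCP position.
- bot.current_tcp_rot(): TCP orientation.
- bot.current_force(): force on the tool from outside, world axes, zero at the start.
- bot.current_wrist_torque(): the same for the moment, N m.
- bot.current_width(): finger opening in m.
- bot.current_gripper_force(): force on a finger pad.
Only numpy, scipy, OpenCV 4.12 (cv2) and the standard library are available. Lean on these libraries where they do the work, as an engineer would, in place of code of your own. Each camera call takes 0.05 s, during which the arm holds its last target. There are 200 camera calls.

## Working session

There is one attempt and no reset: what is moved stays moved. The work goes in short steps, each a Python script; the robot and the scene stay as the last script left them, time stands still between calls to the robot, and variables do not carry over. Pictures are saved under pics/ and viewed, at most 14 in all, crops included, and the job is handed in when it is done.

```bash
ls; mkdir -p pics; python3 - <<'E'
from station import bot
import cv2
for n in ("scene","side"):
    s=bot.snapshot(n); cv2.imwrite(f"pics/{n}0.png",cv2.resize(s["color"],(800,600),interpolation=cv2.INTER_CUBIC)); print(n,{k:v for k,v in s.items() if k!="color"})
s=bot.snapshot("wrist"); print({k:v for k,v in s.items() if k!="color"}, bot.current_tcp_rot(),bot.current_clock())
E
```

```text
pics
scene {'fx': 430.26251166607, 'fy': 430.26251166607, 'cx': 257.24391118206125, 'cy': 194.48943344589483, 'k1': -0.16322826943842106, 'origin': array([ 1.18153146, -0.34635865,  0.80889283]), 'orientation': array([-1.97475492, -1.30298374,  0.55722535])}
side {'fx': 481.84040481793477, 'fy': 481.84040481793477, 'cx': 252.6445767222992, 'cy': 187.7777503778208, 'k1': -0.17598480494580268, 'origin': array([0.23602097, 0.7694562 , 0.96136947]), 'orientation': array([-0.3251397 ,  2.85526071, -1.05611374])}
{'fx': 313.4821643892708, 'fy': 313.4821643892708, 'cx': 252.46077087355283, 'cy': 193.91619973369185, 'k1': -0.009399343288822441, 'hand_eye': array([[-1.41784283e-03, -9.51073271e-01, -3.08962171e-01,
         7.92683044e-02],
       [ 9.99998987e-01, -1.30893739e-03, -5.59764421e-04,
         1.91043566e-03],
       [ 1.27964841e-04, -3.08962652e-01,  9.51074163e-01,
        -1.27183838e-01],
       [ 0.00000000e+00,  0.00000000e+00,  0.00000000e+00,
         1.00000000e+00]])} [-2.22056063e+00 -2.22056327e+00  1.59798642e-03] 0.15
```

View pics/scene0.png

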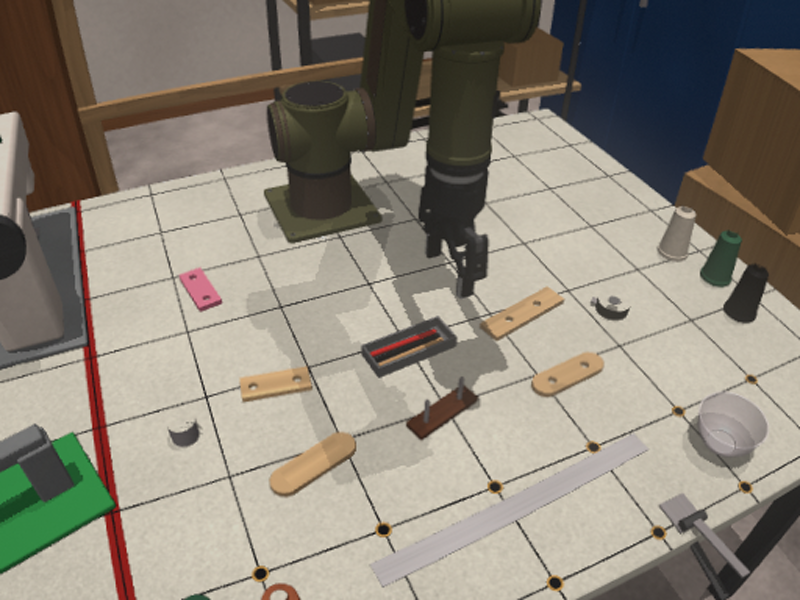

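View pics/side0.png

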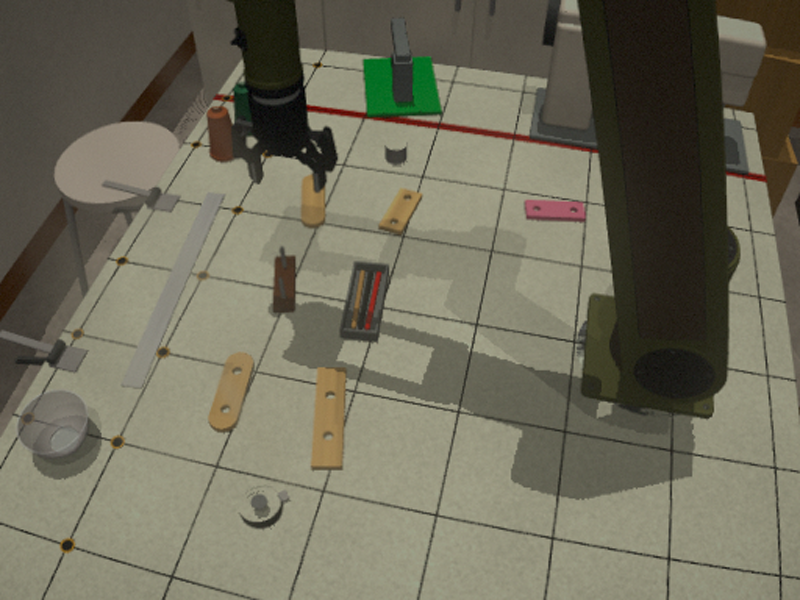

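The scene picture (800x600) shows long with holes at (508,318) and (537,302), and middle with holes at (552,379) and (585,364). Short has holes at (253,386) and (297,378), the weight is at (184,431), and the stand pins are near (427,410) and (461,388). In the side picture the same things are at (328,435)/(330,394), (225,408)/(237,370), (394,221)/(408,197), (396,151) and (283,280).

```bash
cat > h.py <<'E'
import numpy as np, cv2
from scipy.spatial.transform import Rotation as R
from station import bot
def campose(s, tcp=None, rot=None):
    if "hand_eye" in s:
        T=np.eye(4); T[:3,:3]=R.from_rotvec(rot).as_matrix(); T[:3,3]=tcp
        T=T@s["hand_eye"]; return T[:3,3],T[:3,:3]
    return np.array(s["origin"]),R.from_rotvec(s["orientation"]).as_matrix()
def K(s): return np.array([[s["fx"],0,s["cx"]],[0,s["fy"],s["cy"]],[0,0,1]])
def ray(s,pose,uv):
    p=cv2.undistortPoints(np.array([[uv]],float),K(s),np.array([s["k1"],0,0,0.]))[0,0]
    d=pose[1]@np.array([p[0],p[1],1]); return pose[0],d/np.linalg.norm(d)
def at_z(r,z): return r[0]+r[1]*(z-r[0][2])/r[1][2]
def tri(r1,r2):
    A=sum(np.eye(3)-np.outer(d,d) for _,d in (r1,r2)); b=sum((np.eye(3)-np.outer(d,d))@o for o,d in (r1,r2))
    x=np.linalg.solve(A,b); return x,max(np.linalg.norm(np.cross(x-o,d)) for o,d in (r1,r2))
def down(yaw):
    """tool z down; tool y (closing line) at angle yaw in world"""
    y=np.array([np.cos(yaw),np.sin(yaw),0]); z=np.array([0,0,-1.]); return R.from_matrix(np.c_[np.cross(y,z),y,z]).as_rotvec()
def wsnap(name):
    p,r=bot.current_tcp_pos(),bot.current_tcp_rot(); s=bot.snapshot("wrist")
    np.savez(f"pics/{name}.npz",p=p,r=r,**{k:v for k,v in s.items()}); 
    return s,campose(s,p,r)
def wload(name):
    d=np.load(f"pics/{name}.npz"); s={k:d[k] for k in d.files}
    for k in("fx","fy","cx","cy","k1"): s[k]=float(s[k])
    return s,campose(s,s["p"],s["r"])
E
python3 - <<'E'
from h import *
a=bot.snapshot("scene");b=bot.snapshot("side");pa,pb=campose(a),campose(b)
q=.64
pts={"long1":((508,318),(328,435)),"long1b":((508,318),(330,394)),"long2":((537,302),(328,435)),"mid1":((552,379),(237,370)),"mid2":((585,364),(225,408)),
"sh1":((253,386),(408,197)),"sh2":((297,378),(394,221)),"wt":((183,424),(396,146)),"pinT1":((427,403),(282,250)),"pinT2":((460,379),(284,283)),"standc":((443,411),(284,283))}
for k,(u,v) in pts.items():
    ra,rb=ray(a,pa,np.array(u)*q),ray(b,pb,np.array(v)*q); x,e=tri(ra,rb)
    print(k,x.round(4),round(e,4),at_z(ra,.01)[:2].round(3),at_z(rb,.01)[:2].round(3))
for k,u in {"tape":(612,305),"blank":(313,463),"trayA":(365,350),"trayB":(453,325),"trayC":(378,374),"trayD":(456,341),"standA":(407,424),"standB":(478,395)}.items(): print(k,at_z(ray(a,pa,np.array(u)*q),.012)[:2].round(3))
E
```

```text
long1 [ 0.4524  0.2246 -0.0304] 0.0165 [0.473 0.189] [0.454 0.259]
long1b [0.4716 0.1897 0.0083] 0.0004 [0.473 0.189] [0.471 0.19 ]
long2 [0.4553 0.2597 0.0096] 0.0013 [0.457 0.26 ] [0.454 0.259]
mid1 [0.6249 0.1818 0.0087] 0.0013 [0.627 0.182] [0.623 0.182]
mid2 [0.6186 0.2515 0.0088] 0.0016 [0.621 0.252] [0.617 0.251]
sh1 [ 0.4521 -0.265   0.0061] 0.0015 [ 0.457 -0.265] [ 0.45  -0.263]
sh2 [ 0.4629 -0.1951  0.0069] 0.0014 [ 0.467 -0.195] [ 0.461 -0.193]
wt [ 0.5033 -0.3839  0.0262] 0.0024 [ 0.492 -0.383] [ 0.507 -0.407]
pinT1 [ 0.6211 -0.0422  0.0496] 0.0011 [ 0.593 -0.026] [ 0.637 -0.078]
pinT2 [0.5953 0.0255 0.0466] 0.0013 [0.568 0.044] [ 0.609 -0.005]
standc [ 0.6118 -0.0085  0.0048] 0.0014 [ 0.617 -0.01 ] [ 0.609 -0.005]
tape [0.519 0.384]
blank [ 0.633 -0.223]
trayA [ 0.452 -0.073]
trayB [0.454 0.089]
trayC [ 0.51  -0.073]
trayD [0.491 0.076]
standA [ 0.62  -0.071]
standB [0.611 0.054]
```

```bash
python3 - <<'E'
from h import *
ims=[]
for n,p in {"s1":(.611,-.04,.17),"s2":(.611,.02,.17),"l1":(.54,.20,.17),"l2":(.54,.25,.2)}.items():
    bot.movep(p,down(0)); bot.dwell(.1); s,_=wsnap(n); ims.append(s["color"])
print(bot.current_clock(),bot.current_tcp_pos())
cv2.imwrite("pics/w1.png",cv2.resize(np.vstack([np.hstack(ims[:2]),np.hstack(ims[2:])]),(800,600),interpolation=cv2.INTER_AREA))
E
```

```text
2.8 [0.53962838 0.24850605 0.19918245]
```

View pics/w1.png

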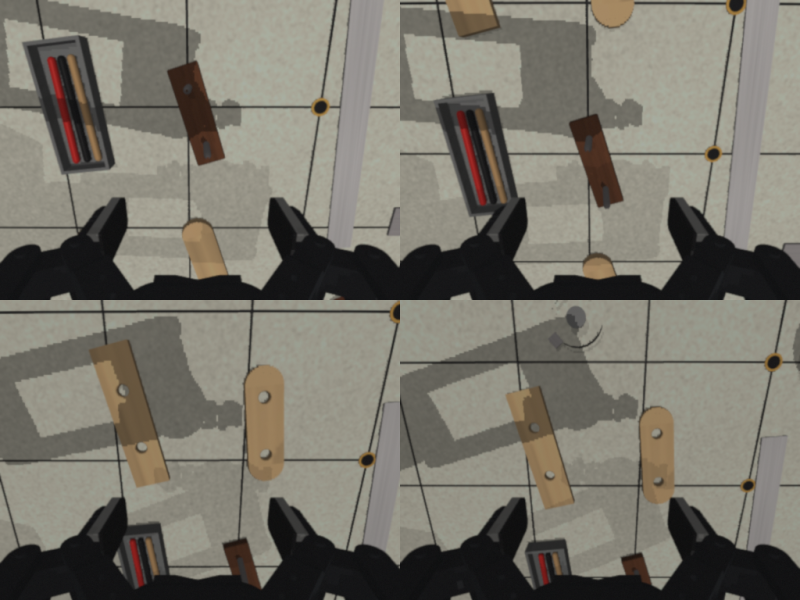

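The tiles show the stand at about (195,113) in s1 and (196,160) in s2. Long's holes in l1 are near (123,91) and (141,148), and middle's near (264,97) and (265,154). I'll enlarge these.

```bash
python3 - <<'E'
from h import *
c=lambda n,x,y,w,h,f:cv2.resize(wload(n)[0]["color"][y:y+h,x:x+w],None,fx=f,fy=f,interpolation=cv2.INTER_CUBIC)
cv2.imwrite("pics/st.png",np.hstack([c("s1",200,75,100,150,4),c("s2",200,135,100,150,4)]))
cv2.imwrite("pics/ho.png",np.hstack([c("l1",105,40,130,200,3),c("l1",300,70,136,200,3)]))
E
```

```text
(no output)
```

View pics/st.png

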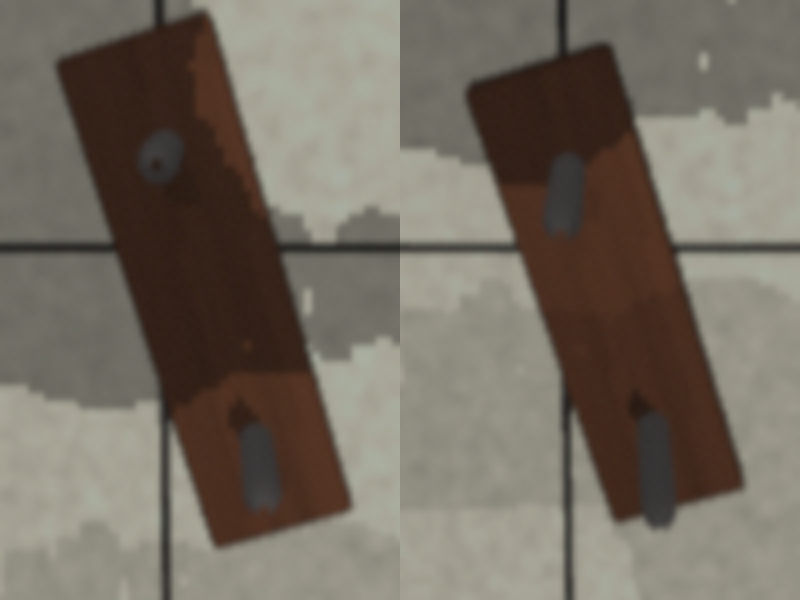

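View pics/ho.png

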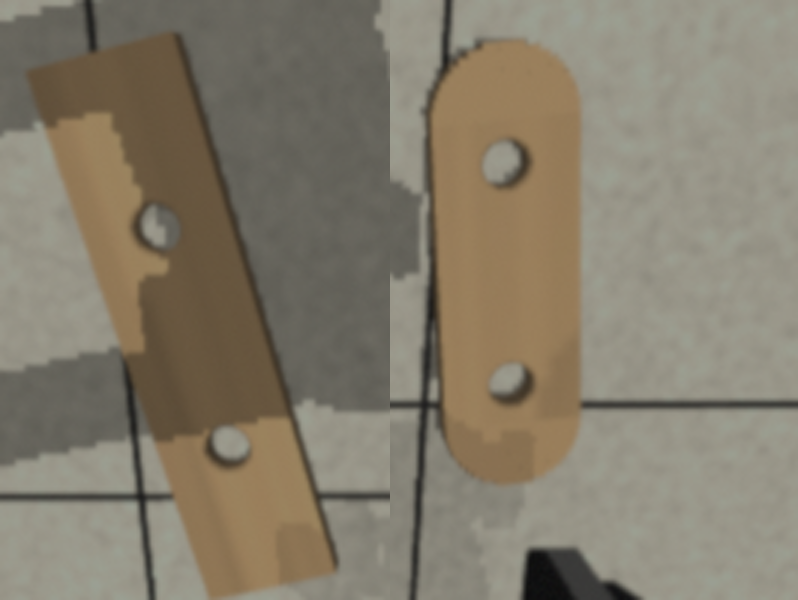

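```bash
python3 - <<'E'
from h import *
S1,P1=wload("s1");S2,P2=wload("s2");L,PL=wload("l1")
f=lambda u,x,y,k:np.array(u)/k+[x,y]-.5+.5/k
for n,u,v in [("TL",(58,64),(68,92)),("TR",(207,12),(209,44)),("BR",(352,508),(343,488)),("BL",(218,547),(216,520)),("fA",(168,142),(168,163)),("fB",(255,430),(254,418)),("tA",(158,166),(163,232)),("tB",(261,508),(260,525))]:
    r1,r2=ray(S1,P1,f(u,200,75,4)),ray(S2,P2,f(v,200,135,4)); x,e=tri(r1,r2)
    z=.012 if n[0]!='t' else .062
    print(n,x.round(4),round(e,4),at_z(r1,z)[:2].round(4),at_z(r2,z)[:2].round(4))
for n,u,x0,y0 in [("l1",(158,226),105,40),("l2",(229,445),105,40),("lc",(27,72),105,40),("lc",(178,33),105,40),("lc",(337,570),105,40),("lc",(210,598),105,40),("m1",(115,162),300,70),("m2",(121,383),300,70)]:
    print(n,at_z(ray(L,PL,f(u,x0,y0,3)),.01)[:2].round(4))
E
```

```text
TL [0.58   0.0413 0.0101] 0.0 [0.5801 0.0413] [0.5802 0.0417]
TR [0.6127 0.052  0.0075] 0.0002 [0.6126 0.0518] [0.6129 0.0528]
BR [ 0.6471 -0.0604  0.0142] 0.0001 [ 0.6475 -0.0612] [ 0.6472 -0.0616]
BL [ 0.6148 -0.0718  0.0105] 0.0002 [ 0.615  -0.0712] [ 0.6146 -0.0709]
fA [0.6035 0.0248 0.0126] 0.0003 [0.6039 0.0248] [0.6032 0.0247]
fB [ 0.6239 -0.0412  0.0131] 0.0002 [ 0.6238 -0.0415] [ 0.6241 -0.0417]
tA [0.6036 0.023  0.06  ] 0.0001 [0.6036 0.0231] [0.6037 0.0236]
tB [ 0.6237 -0.0451  0.0574] 0.0002 [ 0.6232 -0.0435] [ 0.6237 -0.0424]
l1 [0.4585 0.2586]
l2 [0.4746 0.1905]
lc [0.4253 0.3013]
lc [0.4691 0.3112]
lc [0.5074 0.1468]
lc [0.4642 0.1366]
m1 [0.6202 0.2504]
m2 [0.6277 0.1805]
```

```bash
cat >> h.py <<'E'
SC=np.array([.6137,-.0096]); SY=np.deg2rad(16.9)
def pick(c,yaw,z=.0185):
    bot.movep((*c,.09),down(yaw)); bot.servo_line((*c,z),vel=.08,contact_N=15)
    bot.grasp(); print("grasp w",bot.current_width(),"z",bot.current_tcp_pos()[2],"t",bot.current_clock())
    bot.servo_line((*c,.13),vel=.15); print("lift w",bot.current_width(),"F",bot.current_gripper_force())
def place(ztarget,off=(0,0),yaw=SY):
    c=SC+off
    bot.movep((*c,.13),down(yaw)); bot.servo_line((*c,.085),vel=.1); bot.dwell(.1)
    hit=bot.servo_line((*c,ztarget),vel=.05,contact_N=8)
    print("hit",hit,bot.current_tcp_pos().round(4),bot.current_force().round(1),"t",bot.current_clock()); return hit
def release():
    bot.open_gripper(); p=bot.current_tcp_pos(); bot.servo_line((p[0],p[1],.14),vel=.15)
E
python3 - <<'E'
from h import *
pick((.4666,.2244),np.deg2rad(13.3)); place(.0305)
s,_=wsnap("p1"); cv2.imwrite("pics/p1.png",s["color"])
E
```

```text
grasp w 0.04201888484190682 z 0.01933628492422154 t 4.9167
lift w 0.042106747491891874 F 60.705646276474
hit True [ 0.6132 -0.0096  0.0314] [-1.3 -0.2  5.4] t 8.5917
```

View pics/p1.png

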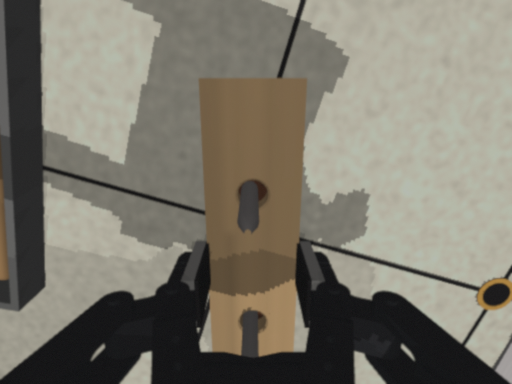

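The long template is over both pins: they come through its holes at (248,200) and (250,325), about 1 mm left of centre. I'll release it, then pick up and place the middle template.

```bash
python3 - <<'E'
from h import *
release(); 
pick((.6240,.2154),np.deg2rad(6.1))
bot.movep((*SC,.16),down(SY)); 
place(.0405,(-.0008,0))
s,_=wsnap("p2"); release(); s2,_=wsnap("p2b")
bot.movep((.46,-.26,.17),down(np.deg2rad(-8))); bot.dwell(.1); s3,_=wsnap("sh1")
bot.movep((.46,-.31,.20),down(0)); bot.dwell(.1); s4,_=wsnap("sh2")
cv2.imwrite("pics/p2.png",cv2.resize(np.vstack([np.hstack([s["color"],s2["color"]]),np.hstack([s3["color"],s4["color"]])]),(800,600),interpolation=cv2.INTER_AREA))
print(bot.current_clock())
E
```

```text
grasp w 0.04155264915374029 z 0.019485117303294157 t 12.4583
lift w 0.04165916300824085 F 60.686670541763306
hit True [ 0.6122 -0.0096  0.0415] [-0.7  0.1  4.4] t 16.025
19.2083
```

View pics/p2.png

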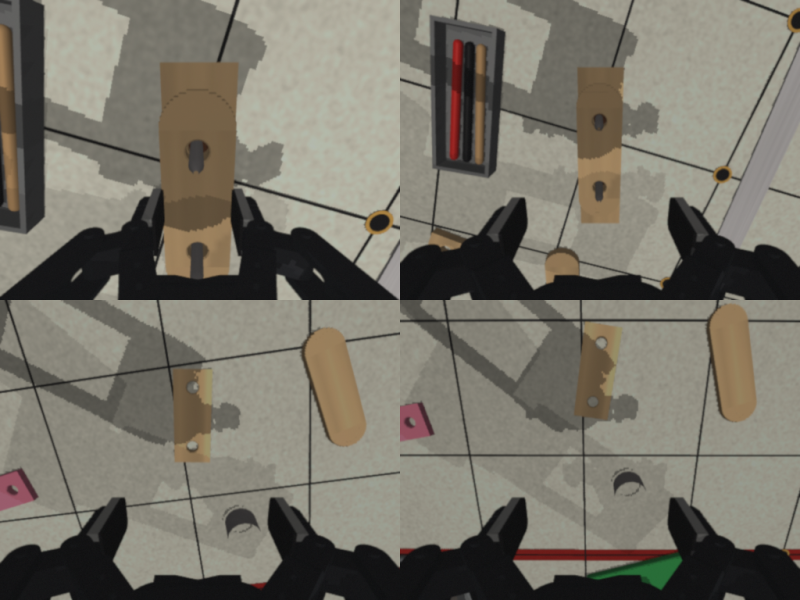

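The middle template lies on the long one over both pins, which show at (599,121) and (599,187). Below that, the short template's holes are at (193,387) and (192,446) and the weight is at (242,520). I'll enlarge these.

```bash
python3 - <<'E'
from h import *
c=lambda n,x,y,w,h,f:cv2.resize(wload(n)[0]["color"][y:y+h,x:x+w],None,fx=f,fy=f,interpolation=cv2.INTER_CUBIC)
A=np.hstack([c("sh1",210,75,100,150,3),c("sh2",210,15,100,150,3)])
B=np.hstack([c("sh1",270,240,100,75,3)[:150*3],c("sh2",250,200,100,75,3)])
img=np.zeros((600,800,3),np.uint8); img[:450,:600]=A
cv2.imwrite("pics/sh.png",img[:450,:600]); cv2.imwrite("pics/wt.png",np.hstack([c("sh1",270,240,80,75,5),c("sh2",255,195,80,75,5)]))
E
```

```text
(no output)
```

View pics/sh.png

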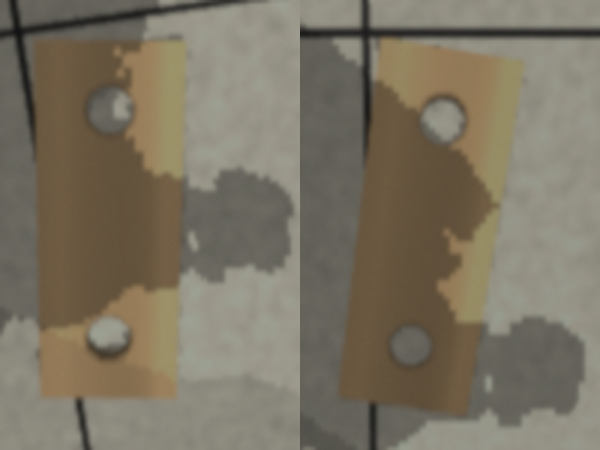

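View pics/wt.png

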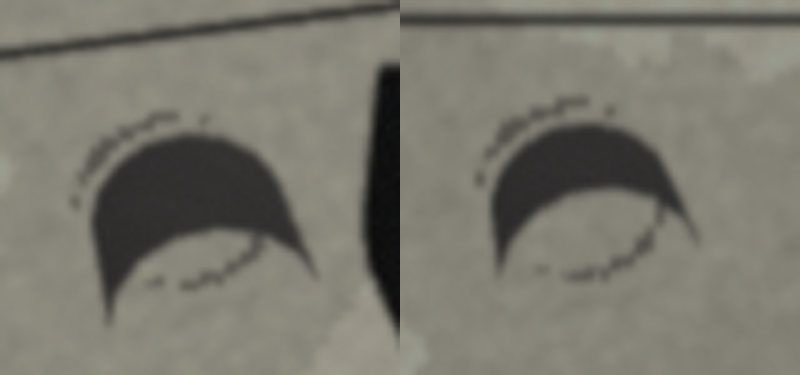

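```bash
python3 - <<'E'
from h import *
from scipy.optimize import least_squares
A,PA=wload("sh1");B,PB=wload("sh2")
f=lambda u,x,y,k:np.array(u)/k+[x,y]-.5+.5/k
for u,v in [((110,110),(142,119)),((109,337),(110,345))]:
    r1,r2=ray(A,PA,f(u,210,75,3)),ray(B,PB,f(v,210,15,3)); print("hole",*[q.round(4) if hasattr(q,'round') else q for q in tri(r1,r2)],at_z(r1,.01)[:2].round(4),at_z(r2,.01)[:2].round(4))
for u in [(35,40),(185,37),(40,398),(177,398)]: print("c",at_z(ray(A,PA,f(u,210,75,3)),.01)[:2].round(4))
D=[(A,PA,270,240,[(95,205),(190,134),(250,152)],[(112,305),(145,260),(215,228),(265,240),(305,265)]),
(B,PB,255,195,[(94,195),(185,125),(240,143)],[(102,262),(125,225),(205,187),(260,205),(290,232)])]
def res(p,ds=D):
    o=[]
    for s,P,x,y,base,top in ds:
        for L,z in((base,0),(top,p[2])):
            for u in L: o.append(np.linalg.norm(at_z(ray(s,P,f(u,x,y,5)),z)[:2]-p[:2])-.0215)
    return o
for ds in (D,D[:1],D[1:]):
    r=least_squares(res,[.5,-.38,.036],args=(ds,)); print(r.x.round(4),np.round(1e3*r.fun,1))
E
```

```text
hole [ 0.4658 -0.1957  0.0106] 0.0002 [ 0.466  -0.1957] [ 0.4657 -0.1956]
hole [ 0.4555 -0.2645  0.0116] 0.0002 [ 0.4556 -0.265 ] [ 0.4553 -0.2646]
c [ 0.4474 -0.1733]
c [ 0.4904 -0.1785]
c [ 0.4303 -0.2824]
c [ 0.4745 -0.2886]
[ 0.5056 -0.3872  0.0348] [-0.4  0.2 -0.3  0.1 -0.5  0.4 -0.8 -0.4 -0.6  0.2 -0.3  0.1  0.   1.
  0.1  0. ]
[ 0.5055 -0.3872  0.0351] [-0.4  0.3 -0.2  0.1 -0.3  0.7 -0.5 -0.2]
[ 0.5058 -0.3874  0.0332] [-0.4  0.4 -0.2  0.1 -0.3  0.5 -0.4 -0.2]
```

```bash
python3 - <<'E'
from h import *
pick((.4607,-.2302),np.deg2rad(-8.5))
bot.movep((*SC,.16),down(SY)); 
place(.0505,(-.0008,0))
release(); s2,_=wsnap("p3")
cv2.imwrite("pics/p3.png",s2["color"])
E
```

```text
grasp w 0.04198380109089571 z 0.01933210525314713 t 21.3417
lift w 0.04200284390450262 F 60.67291975021362
hit True [ 0.6121 -0.0095  0.0514] [-1.1 -0.3  6.3] t 24.8833
```

View pics/p3.png

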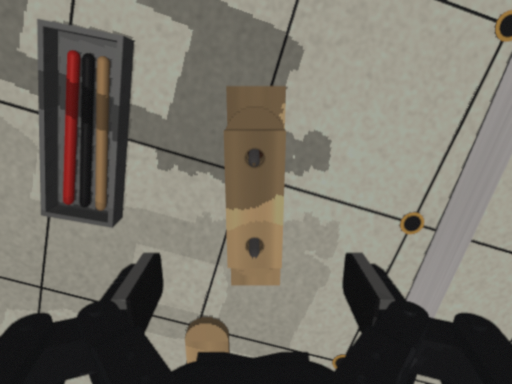

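All three templates are stacked flat on the stand, with the pins at (255,157) and (255,245) through the short one's holes. Next is the weight.

```bash
python3 - <<'E'
from h import *
pick((.5056,-.3872),SY,.026)
bot.movep((*SC,.18),down(SY)); bot.dwell(.1)
c=SC+[-.0004,0]
bot.servo_line((*c,.09),vel=.1); bot.dwell(.1)
print(bot.servo_line((*c,.0665),vel=.04,contact_N=8),bot.current_tcp_pos().round(4),bot.current_force().round(1))
bot.open_gripper(); bot.servo_line((*c,.17),vel=.12); s,_=wsnap("p4")
bot.movep((.5,.15,.25),down(0)); bot.dwell(.3)
b=bot.snapshot("side")["color"]; a=bot.snapshot("scene")["color"]
t=cv2.resize(a[190:310,220:350],(400,369)); u=cv2.resize(b[130:230,140:248],(400,369))
cv2.imwrite("pics/p4.png",np.vstack([np.hstack([t,u]),cv2.resize(s["color"][70:230],(800,250))[:230]]))
print(bot.current_clock())
E
```

```text
grasp w 0.04122476566683104 z 0.026923696333942194 t 29.0667
lift w 0.041674887519372004 F 61.11668944358826
True [ 0.613  -0.0095  0.0689] [-0.7  0.2  4.6]
35.9667
```

View pics/p4.png

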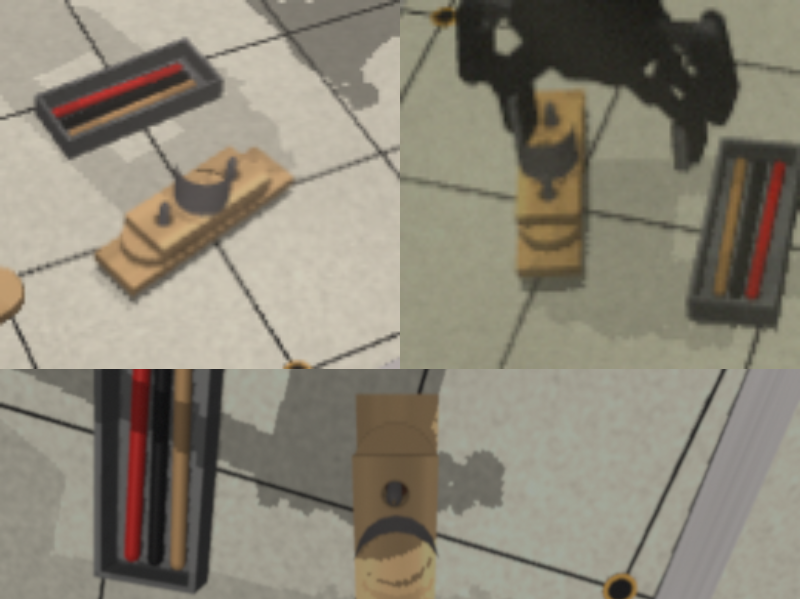

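The weight stands upright between the pins, at (203,190) in the scene crop, and the templates are stacked flat in order. The gripper is clear, so I'm handing in.

```bash
python3 -c "
from station import bot
print(bot.finish_job())"
```

```text
the job is handed in; nothing more can be done
None
```

The job is handed in, with no verdict returned: the long, middle and short templates lie flat over both pins in that order, the weight stands upright between the pins on top, and the arm never went to the blank or the tape measure (about 36 s of the 134 s used).

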